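Set up the fold-down shelf of a kitchen counter cabinet

TASK

The fold-down front of the little steel cabinet is needed as a shelf: first take the tall sauce bottle that stands in its way and stand it upright in the shallow steel tray, then pull both slide-out supports fully out towards you, and only then swing the flap down by its handle and lay it gently, level, on the two supports. Never let the flap fall, keep the bottle from tipping over, leave the dish, the weighing scale and the jar where they are, and let go of everything at the end.

Things in the scene. Friction and masses are not known exactly. Their poses are not given: they have to be found in the camera images.
- cabinet: Stainless steel cabinet fixed to the bench, 300 wide x 150 deep x 265 mm high. Origin on the bench under the middle of the flap's hinge line; its x axis points from the front into the cabinet, y along its front to the left (seen looking along its x), z up. It stands at a different place and is turned differently each time, front roughly towards the robot. Sides and roof reach from x = 0 to 150 mm; the flap is 120 mm above the bench and up.
- flap (a joint): Angle of the steel drop-front flap (260 wide x 150 high x 12 mm thick, 0.5 kg) about its hinge: 0 = upright (closed), growing as its top swings out and down in front of the cabinet; 1.571 = level, lying on the drawn-out supports. Its stop is only at 1.9, so without supports it sags past level. A slight hinge friction (0.1 N m) keeps it standing near upright, but farther over it falls if not held.
- flap_hinge (a point): Middle of the hinge line (horizontal, along the cabinet's y), 120 mm above the bench, at the inner lower edge of the upright flap.
- flap_handle (a point): Middle of the flap's handle: a round bar 10 mm thick and 110 mm long, parallel to the hinge, held at its two ends by rods on the flap's free edge. The bar's axis is 185 mm from the hinge line along the flap (35 mm beyond the flap's edge) and 6 mm out on its front side. Upright: on top, 305 mm above the bench; flap level: foremost, 114 mm above the bench.
- support_left (a joint): How far the support at the cabinet's +y side is drawn out: 0 = fully in, 0.10 m = fully out, at its stop. It slides along the cabinet's -x and stays where left (friction about 3 N).
- support_left_pull (a point): Centre of the left support's pull: a block 30 (along cabinet x) x 18 (along y) x 30 mm high, 79 mm above the bench, 80 mm in front of the hinge line when the support is in, at y = +100 mm of the cabinet. A 10 mm wide stem joins it to the support bar (22 wide x 26 high, its top 108 mm above the bench, its front end level with the hinge line when in).
- support_right (a joint): The same for the support at the cabinet's -y side.
- support_right_pull (a point): Centre of the right support's pull, the same block at y = -100 mm of the cabinet.
- bottle: Tall white closed sauce bottle, about 0.3 kg: body 52 mm across and straight up to 134 mm, then a short nozzle, 160 mm in all. Stands on the bench in front of the cabinet, in the way of the flap and perhaps of a support. Origin at the centre of its underside, z up.
- tray: Shallow open steel tray fixed to the bench, 160 (its x) x 140 (its y) x 25 mm high, walls and floor 4 mm thick, left or right of the cabinet. Origin at the centre of its underside.
- dish: Bystander: low white bowl, 72 mm across, 26 mm high, on the bench in front of the cabinet; flap and supports pass above it. Origin at the centre of its underside. Leave it.
- scale: Bystander: white weighing scale 180 x 150 x 54 mm with a steel pan, on the other side from the tray. Origin at the centre of its underside. Leave it.
- jar: Bystander: amber jar 54 mm across, 80 mm high, on the cabinet's roof towards the back. Origin at the centre of its underside. Leave it.
Not all that is in view belongs to the job. There is more than one size of the bottle; the one meant has the size given above.

How it is judged:
By the outcome, as a careful person would: the job done as asked, in the order asked, and still so for the second after the job is handed in, with the robot touching nothing.
It also fails if it takes over 72 s, if anything falls off the work surface, if the arm or the gripper's body presses on something with over 40 N, if the wrist force passes 120 N, or if a joint passes its speed limit or range.

ROBOT

A 6-joint arm with a two-finger parallel gripper is mounted at the origin on the work surface. World frame = base frame: x ahead of the robot, y to its left, z up, the work surface at z = 0. Lengths are in m, angles in rad, forces in N, time in s.
With the tool pointing down it reaches from about 0.35 to 0.775 m from the base axis. Payload 7.3 kg.
Tool frame: the origin (TCP) lies at the very end of the fingers, on their centre line; the grasp point (between the pads) lies robot.pinch_z behind it (robot.pinch_z is the distance from the TCP to the grasp point, in m); y points along the fingers, z is the direction in which the jaws open and shut, and the axes are right-handed (so a half turn about y gives the same grasp; the last joint's range is limited). The gripper opens to 92 mm and grips with 3 to 60 N. Pads are 19 mm wide; open, the fingers measure 130 mm over their backs; the gripper's body (75 mm by 190 mm) begins 47 mm behind the grasp point.
Start: joints at [1.172, 0.342, 1.524, -0, 1.275, -0.146], TCP at [0.131, 0.508, 0.192] pointing down, gripper open.
Joint ranges: [-2.53, 2.53], [-0.77, 2.02], [0.04, 2.7], [-1, 4.14], [0.28, 2.66], [-3.11, 3.11]. Speed limits (rad/s): [2.57, 2.57, 3.14, 3.14, 3.14, 3.14].

INTERFACE

Orientations are given as [roll, pitch, yaw] about the fixed x, y, z axes, in that order (R = Rz(yaw) Ry(pitch) Rx(roll)).
In Python, from cell import status, viewer, robot gives the robot as it stands. The module is installed in compiled form; this text tells all that it offers.
- The arm moves only by the shell command python3 -m pendant 'ROWS' [FORCE]. ROWS is JSON, a list that holds one entry, the list of rows, each a list of 7 numbers: the shift along the tool's x, y, z in cm, then the turn, a rotation vector about the tool's x, y, z in rad, then the finger opening in cm, from 0 to 9.18. A call has 1 to 20 rows; each row is the pose to reach, as a shift and turn from the pose commanded when the call began, along the tool's axes at that moment; what a row does not reach only later rows make up. A row lasts 1/10 s, in which the tool goes at most 50 mm and 8.59 degrees, less where a joint would pass 70% of its speed; a pose out of reach is approached as far as the arm can. A call with a gripper value outside its range is refused whole. The fingers move at their own pace and stop on an object; FORCE is the grip in N (left out, the last holds). Time passes only in rows, so rows that repeat a pose let the fingers close. It gives the time, the measured TCP pose, the force and the opening at its end, in the units of the state.
- status.observe(): the state, without advancing time (a new reading comes with each control period).
- viewer.read_camera(name): name is "scene" or "top" or "wrist"; returns a dict with "image" (400x640x3 uint8, red, green, blue), "range_z" (400x640 float32, m along the optical axis (not along the pixel's ray), 0 where there is no reading), "fx", "fy", "cx", "cy" (pixels), "camera_from_world" (4x4, takes a point from world to camera coordinates). Camera axes: x right, y up, looking along -z (the intrinsics and any distortion apply to the point x, -y, -z); pixel columns grow to the right and rows downward; lengths in m; the calibration is good to about 2 mm. The wrist camera is an equidistant fisheye: a pixel r from the principal point sees the ray r / f radians off the axis. A picture is of the moment at which its call begins.
- robot.hand_in(): hands the job in, once; it reports no verdict.
The state is a dict: "time": time; "qpos": joint angles; "qvel": joint speeds; "joint_efforts": joint torques, N m; "tool_pos": TCP position; "tool_rot": TCP orientation; "contact_force": force on the tool from outside, world axes, zero at the start; "torque": the same for the moment, N m; "opening": finger opening in m.
Only numpy, scipy, OpenCV 4.12 (cv2) and the standard library are available. Lean on these libraries where they do the work, as an engineer would, in place of code of your own. Each camera call takes 0.05 s, during which the arm holds its last target. There are 200 camera calls.

## Working session

There is one attempt and no reset: what is moved stays moved. The work goes in short steps, Python scripts to look and compute and a shell command to move; the robot and the scene stay as the last step left them, time stands still between calls to the robot, and variables do not carry over. Pictures are saved under pics/ and viewed, about 8 in all and at most 12, crops included, and the job is handed in when it is done.

```bash
mkdir -p pics; ls; cat > h.py <<'E'
import numpy as np,cv2
from cell import status,viewer,robot
def cam(n):
    d=viewer.read_camera(n); return d
def cloud(d):
    z=d["range_z"]; v,u=np.mgrid[0:z.shape[0],0:z.shape[1]]
    p=np.stack([(u-d["cx"])/d["fx"]*z,-(v-d["cy"])/d["fy"]*z,-z],-1)
    T=np.linalg.inv(d["camera_from_world"]); return p@T[:3,:3].T+T[:3,3]
def save(d,n,crop=None,s=1):
    im=d["image"][...,::-1]
    if crop: im=im[crop[1]:crop[3],crop[0]:crop[2]]
    cv2.imwrite("pics/"+n,cv2.resize(im,None,fx=s,fy=s,interpolation=cv2.INTER_CUBIC))
E
python3 - <<'E'
from h import *
s=status.observe();print(s,robot.pinch_z)
ds=[cam("scene"),cam("top")]
for n,d in zip(("scene","top"),ds):
    save(d,n+"0.png");np.save(n+"0.npy",cloud(d));print(n,d["fx"],d["cx"],d["cy"],np.linalg.inv(d["camera_from_world"]).round(3).tolist(),(d["range_z"]>0).mean(), [k for k in d])
E
```

```text
pics
{'time': 0.0, 'qpos': array([ 1.17200625e+00,  3.42739466e-01,  1.52500221e+00,  2.01231699e-05,
        1.27541798e+00, -1.45984802e-01]), 'qvel': array([ 0.00105787, -0.00016173, -0.00043108,  0.00109614,  0.00192217,
        0.00028733]), 'joint_efforts': array([ 1.33465786e-03, -4.31230474e+01, -2.44220960e+01,  7.18296412e-02,
        5.59654017e-02, -1.43762286e-04]), 'tool_pos': array([0.13109698, 0.50789324, 0.19084149]), 'tool_rot': array([-1.57234386e+00,  2.46984906e-04, -2.52811342e-01]), 'contact_force': array([ 0.1166601 , -0.59785872, -0.0383887 ]), 'torque': array([ 0.01887361, -0.05004914, -0.03941836]), 'opening': 0.09174739568275081} 0.0188
scene 455.9268036448007 321.24591725654943 204.7838534905347 [[-0.969, 0.191, -0.158, 0.342], [-0.248, -0.735, 0.631, 0.912], [0.004, 0.651, 0.759, 1.271], [0.0, 0.0, 0.0, 1.0]] 0.9959921875 ['image', 'range_z', 'fx', 'fy', 'cx', 'cy', 'camera_from_world']
top 387.53218784258974 315.88771671766335 197.38270033420085 [[0.01, 0.994, -0.105, 0.456], [-1.0, 0.01, -0.0, 0.004], [0.001, 0.105, 0.994, 1.304], [0.0, 0.0, 0.0, 1.0]] 0.9959375 ['image', 'range_z', 'fx', 'fy', 'cx', 'cy', 'camera_from_world']
```

View pics/scene0.png

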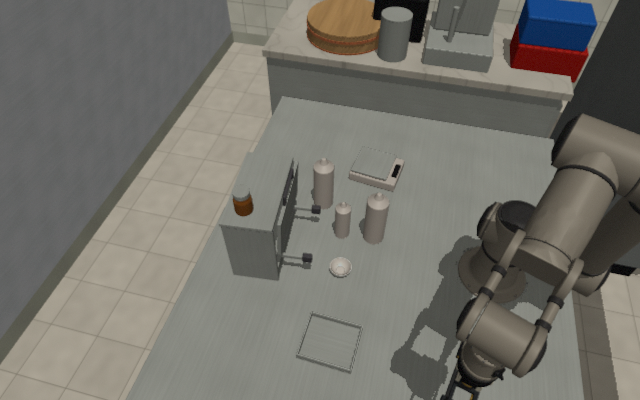

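View pics/top0.png

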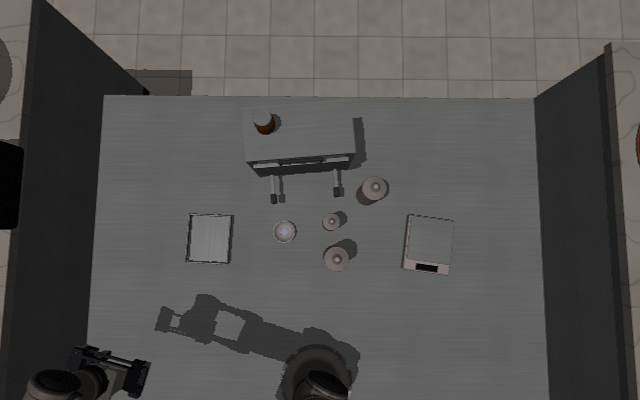

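The pictures show three white bottles, at top pixels (373,187), (331,221) and (336,258). The dish is at (284,231), the tray at (210,238), the scale at (428,243) and the pulls at (274,198) and (337,191). Next I measure sizes from the depth.

```bash
python3 - <<'E'
from h import *
T=np.load("top0.npy");S=np.load("scene0.npy")
P=np.concatenate([T.reshape(-1,3),S.reshape(-1,3)])
Tf=T.reshape(-1,3)
for name,(u,v) in dict(A=(373,187),B=(331,221),C=(336,258)).items():
    w=T[v-6:v+7,u-6:u+7].reshape(-1,3); top=w[w[:,2]>w[:,2].max()-.006]; c=top.mean(0)[:2]
    q=P[np.hypot(*(P[:,:2]-c).T)<.05]; q=q[q[:,2]>.03]
    print(name,"zmax",q[:,2].max().round(3),"axis",c.round(3),n:=len(q))
    b=q[(q[:,2]>.03)&(q[:,2]<q[:,2].max()*.75)]
    r=np.hypot(*(b[:,:2]-c).T);print(" body r pct",np.percentile(r,[10,50,90]).round(3))
    s=q[(q[:,2]>q[:,2].max()*.55)]; print(" upper extent",np.ptp(s,0).round(3), "mid",((s.max(0)+s.min(0))/2).round(3))
# dish, tray, scale, roof, pulls
for n,(u0,v0,u1,v1,z0,z1) in dict(dish=(268,215,300,247,.012,.035),tray=(183,208,238,268,.016,.032),scale=(398,210,458,278,.03,.07)).items():
    q=T[v0:v1,u0:u1].reshape(-1,3);q=q[(q[:,2]>z0)&(q[:,2]<z1)]
    print(n,cv2.minAreaRect(q[:,:2].astype(np.float32)*1000),q[:,2].max())
q=Tf[(Tf[:,2]>.25)&(Tf[:,2]<.275)&(Tf[:,0]>.5)];print("roof",cv2.minAreaRect(q[:,:2].astype(np.float32)*1000),len(q))
q=Tf[(Tf[:,2]>.29)&(Tf[:,2]<.33)&(Tf[:,0]>.5)&(abs(Tf[:,1])<.25)];print("handle",len(q),cv2.minAreaRect(q[:,:2].astype(np.float32)*1000))
for n,(u,v) in dict(pl=(274,198),pr=(337,191)).items():
    q=T[v-9:v+10,u-8:u+9].reshape(-1,3);m=(q[:,2]>.088)&(q[:,2]<.1);print(n,m.sum(),q[m].mean(0).round(3) if m.any() else 0,q[:,2].max(), cv2.minAreaRect(q[m][:,:2].astype(np.float32)*1000) if m.any() else 0)
im=cv2.imread("pics/top0.png")[85:290,170:470];cv2.imwrite("pics/c1.png",cv2.resize(im,None,fx=2.6,fy=2.6,interpolation=cv2.INTER_CUBIC))
E
```

```text
A zmax 1.304 axis [0.456 0.004] 1417
 body r pct [0.043 0.046 0.049]
 upper extent [0. 0. 0.] mid [0.456 0.004 1.304]
B zmax 1.304 axis [0.456 0.004] 1417
 body r pct [0.043 0.046 0.049]
 upper extent [0. 0. 0.] mid [0.456 0.004 1.304]
C zmax 1.304 axis [0.456 0.004] 1417
 body r pct [0.043 0.046 0.049]
 upper extent [0. 0. 0.] mid [0.456 0.004 1.304]
dish ((477.2286682128906, 110.83724212646484), (67.94325256347656, 67.15299224853516), 45.390682220458984) 0.029934610042798848
tray ((451.9354248046875, 359.68463134765625), (141.82040405273438, 160.0742950439453), 87.41683959960938) 0.031071363573806465
scale ((440.52288818359375, -361.0045166015625), (151.26638793945312, 179.94081115722656), 82.39350891113281) 0.06202635968511827
roof ((741.5299682617188, 54.56300354003906), (174.90130615234375, 302.30743408203125), 5.468771457672119) 5945
handle 304 ((694.1699829101562, 91.00817108154297), (201.5088653564453, 85.15609741210938), 50.65069580078125)
pl 56 [0.58  0.14  0.093] 0.09991642992409577 ((579.3265991210938, 140.0248260498047), (28.55191421508789, 16.49319839477539), 1.3622031211853027)
pr 57 [ 0.604 -0.058  0.093] 0.09770611499177839 ((608.0704956054688, -57.69597625732422), (38.815452575683594, 15.862268447875977), 0.498174786567688)
```

View pics/c1.png

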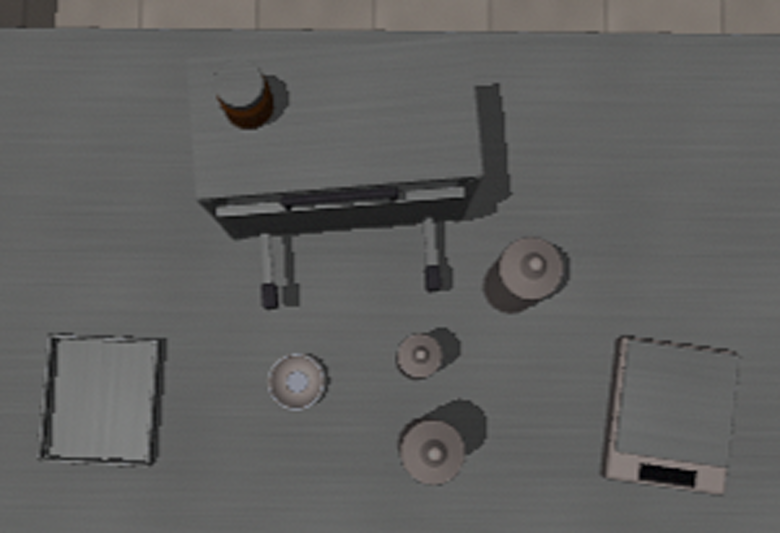

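The crop shows bottles A (530,265), B (420,355, smaller) and C (433,452). No-reading pixels spoiled the heights, so I remeasure without them.

```bash
python3 - <<'E'
from h import *
T=np.load("top0.npy");S=np.load("scene0.npy")
f=lambda X:X.reshape(-1,3)[(X.reshape(-1,3)[:,2]<.5)]
Tf=f(T);P=np.concatenate([Tf,f(S)])
for name,(u,v) in dict(A=(373,187),B=(331,221),C=(336,258)).items():
    w=T[v-8:v+9,u-8:u+9].reshape(-1,3); w=w[w[:,2]<.5]; zm=w[:,2].max(); c=w[w[:,2]>zm-.012].mean(0)[:2]
    q=Tf[(np.hypot(*(Tf[:,:2]-c).T)<.05)&(Tf[:,2]>zm*.65)]
    (x,y),r=cv2.minEnclosingCircle(q[:,:2].astype(np.float32)*1000)
    q2=f(S);q2=q2[(np.hypot(*(q2[:,:2]-c).T)<.06)&(q2[:,2]>.02)]
    hh=np.percentile(q2[(q2[:,2]>.02)&(q2[:,2]<.1)],[2,98],axis=0)
    print(name,"z",zm.round(3),q2[:,2].max().round(3),"nozzle",c.round(3),"circ",round(x),round(y),"dia",round(2*r))
q=Tf[(Tf[:,2]>.25)&(Tf[:,2]<.275)&(Tf[:,0]>.68)&(abs(Tf[:,1])<.35)];r=cv2.minAreaRect(q[:,:2].astype(np.float32)*1000);print("roof",r,cv2.boxPoints(r).round())
q=Tf[(Tf[:,2]>.295)&(Tf[:,2]<.32)&(Tf[:,0]>.6)&(Tf[:,0]<.73)&(abs(Tf[:,1])<.25)];r=cv2.minAreaRect(q[:,:2].astype(np.float32)*1000);print("handle",r,q.mean(0))
E
```

```text
A z 0.226 0.223 nozzle [ 0.603 -0.164] circ 604 -163 dia 72
B z 0.163 0.164 nozzle [ 0.506 -0.041] circ 507 -41 dia 51
C z 0.223 0.225 nozzle [ 0.399 -0.054] circ 399 -55 dia 71
roof ((752.6372680664062, 55.43914794921875), (153.52671813964844, 302.3263244628906), 5.086367607116699) [[ 663.  199.]
 [ 690. -102.]
 [ 843.  -88.]
 [ 816.  213.]]
handle ((658.609375, 47.53939437866211), (10.169759750366211, 118.0809555053711), 5.475133895874023) [0.65811476 0.04708906 0.30732487]
```

Heights and diameters of the candidates:
- A, top (373,187): 225 mm high, 72 mm across.
- B, top (331,221): 163 mm high, 51 mm across.
- C, top (336,258): 224 mm high, 71 mm across.

Only B fits 160 × 52 mm, and the enlarged crop confirms it. Cabinet hinge ≈ (0.6765, 0.0485), yaw ≈ 5.2°. Heading above B.

```bash
cat > go.py <<'E'
# usage: go.py x y z yaw lean [tilt] -> shift (cm, tool axes) and rotvec from the measured pose; lean about tool x (world-ish), deg
import sys
from h import *
from scipy.spatial.transform import Rotation as R
a=list(map(float,sys.argv[1:])); s=status.observe()
R0=R.from_euler("xyz",s["tool_rot"]); Rt=R.from_euler("xyz",[-np.pi/2,0,a[3]])
if len(a)>4: Rt=Rt*R.from_euler("xz",[a[4],a[5] if len(a)>5 else 0],degrees=True)
print("t",s["time"],"pos",s["tool_pos"].round(4),"F",s["contact_force"].round(1),"open",round(s["opening"],4))
print("shift cm",(R0.inv().apply(np.array(a[:3])-s["tool_pos"])*100).round(2),"rot",(R0.inv()*Rt).as_rotvec().round(3))
E
python3 go.py .507 -.041 .30 0
```

```text
t 0.1 pos [0.1311 0.5079 0.1909] F [ 0.  -0.3  0.2] open 0.0922
shift cm [ 50.12 -10.86 -43.76] rot [ 0.001 -0.253 -0.   ]
```

```bash
python3 -m pendant '[[[0,-10.9,0,0,0,0,9.1],[0,-10.9,0,0,0,0,9.1],[0,-10.9,0,0,0,0,9.1],[50.1,-10.9,-43.8,0,-0.253,0,9.1],[50.1,-10.9,-43.8,0,-0.253,0,9.1],[50.1,-10.9,-43.8,0,-0.253,0,9.1],[50.1,-10.9,-43.8,0,-0.253,0,9.1],[50.1,-10.9,-43.8,0,-0.253,0,9.1],[50.1,-10.9,-43.8,0,-0.253,0,9.1],[50.1,-10.9,-43.8,0,-0.253,0,9.1],[50.1,-10.9,-43.8,0,-0.253,0,9.1],[50.1,-10.9,-43.8,0,-0.253,0,9.1],[50.1,-10.9,-43.8,0,-0.253,0,9.1],[50.1,-10.9,-43.8,0,-0.253,0,9.1],[50.1,-10.9,-43.8,0,-0.253,0,9.1],[50.1,-10.9,-43.8,0,-0.253,0,9.1],[50.1,-10.9,-43.8,0,-0.253,0,9.1],[50.1,-10.9,-43.8,0,-0.253,0,9.1]]]' 20; python3 go.py .507 -.041 .102 0; python3 - <<'E'
from h import *
save(cam("wrist"),"w1.png")
E
```

```text
time: 1.9
tool_pos: [0.5075, -0.0434, 0.2987]
tool_rot: [-1.57, 0.003, -0.003]
contact_force: [0.1, 1.5, 0.5]
opening: 0.0914
t 1.9 pos [ 0.5075 -0.0434  0.2987] F [0.1 1.5 0.5] open 0.0914
shift cm [ 0.   19.67  0.23] rot [-0.    -0.003 -0.003]
```

View pics/w1.png

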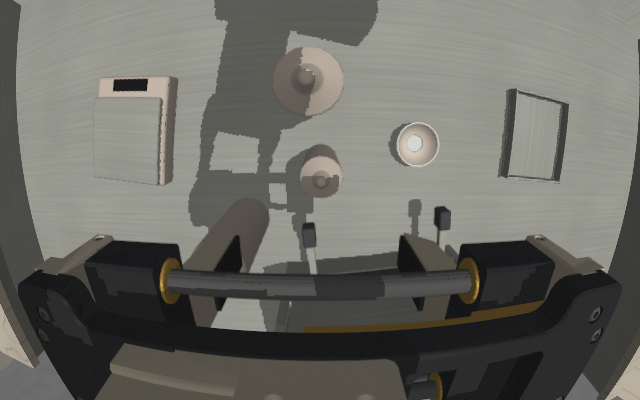

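The wrist view shows B at (321,175), laterally centred between the fingers (inner edges about 210–430), and the way down is free. Descending and gripping.

```bash
python3 -m pendant '[[[0,5,0,0,0,0,9.1],[0,10,0,0,0,0,9.1],[0,14,0,0,0,0,9.1],[0,17,0,0,0,0,9.1],[0,19,0,0,0,0,9.1],[0,19.7,0,0,0,0,9.1],[0,19.7,0,0,0,0,9.1],[0,19.7,0,0,0,0,4.5],[0,19.7,0,0,0,0,4.5],[0,19.7,0,0,0,0,4.5],[0,19.7,0,0,0,0,4.5],[0,19.7,0,0,0,0,4.5],[0,19.7,0,0,0,0,4.5],[0,19.7,0,0,0,0,4.5]]]' 20; python3 go.py .452 .36 .19 0
```

```text
time: 3.35
tool_pos: [0.5068, -0.0411, 0.1035]
tool_rot: [-1.571, -0.0, 0.0]
contact_force: [-0.3, 0.4, -0.6]
opening: 0.0456
t 3.35 pos [ 0.5068 -0.0411  0.1035] F [-0.3  0.4 -0.6] open 0.0456
shift cm [-5.48 -8.65 40.11] rot [-0.  0.  0.]
```

```bash
python3 - <<'E'
from h import *
save(cam("wrist"),"w2.png")
d=cam("top");T=cloud(d);q=T.reshape(-1,3);q=q[(q[:,2]<.5)&(np.hypot(q[:,0]-.507,q[:,1]+.041)<.12)]
print(status.observe()["opening"],status.observe()["tool_pos"])
E
```

```text
0.04505063355522695 [ 0.50680753 -0.0410531   0.10347253]
```

View pics/w2.png

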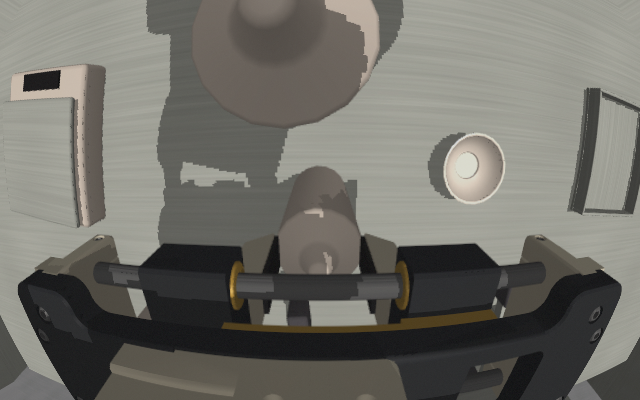

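The bottle (280–360, 165–275) is between the pads, but 45 mm was also the commanded opening. I close further to see whether it is really held.

```bash
python3 -m pendant '[[[0,0,0,0,0,0,3],[0,0,0,0,0,0,3],[0,0,0,0,0,0,3],[0,0,0,0,0,0,3],[0,0,0,0,0,0,3]]]' 20; 
```

```text
time: 3.95
tool_pos: [0.5076, -0.0414, 0.1048]
tool_rot: [-1.572, -0.002, 0.0]
contact_force: [-2.9, -0.5, 9.0]
opening: 0.0336
```

```bash
python3 - <<'E'
from h import *
d=cam("scene");save(d,"s2.png",(250,110,450,300),4)
S=np.load("scene0.npy");N=cloud(d)
for X in (S,N):
    q=X.reshape(-1,3);q=q[(q[:,2]<.5)&(np.hypot(q[:,0]-.507,q[:,1]+.041)<.04)&(q[:,2]>.02)]
    for z in (.03,.06,.09,.12,.14,.155):
        w=q[abs(q[:,2]-z)<.008];print(z,len(w),w.mean(0).round(3) if len(w) else "", np.ptp(w,0).round(3) if len(w) else "")
print(status.observe()["opening"],status.observe()["contact_force"])
E
```

```text
0.03 40 [ 0.504 -0.021  0.029] [0.047 0.03  0.016]
0.06 46 [ 0.503 -0.021  0.06 ] [0.048 0.023 0.015]
0.09 45 [ 0.504 -0.02   0.09 ] [0.049 0.035 0.015]
0.12 47 [ 0.502 -0.021  0.12 ] [0.051 0.024 0.014]
0.14 123 [ 0.506 -0.032  0.139] [0.048 0.054 0.016]
0.155 27 [ 0.507 -0.036  0.153] [0.026 0.012 0.014]
0.03 45 [ 0.503 -0.02   0.03 ] [0.046 0.029 0.016]
0.06 42 [ 0.504 -0.021  0.06 ] [0.048 0.027 0.015]
0.09 46 [ 0.504 -0.021  0.09 ] [0.05  0.03  0.016]
0.12 37 [ 0.505 -0.018  0.119] [0.04  0.014 0.015]
0.14 0  
0.155 0  
0.03391233983612268 [-1.10091185 -0.03886598  9.03454456]
```

View pics/s2.png

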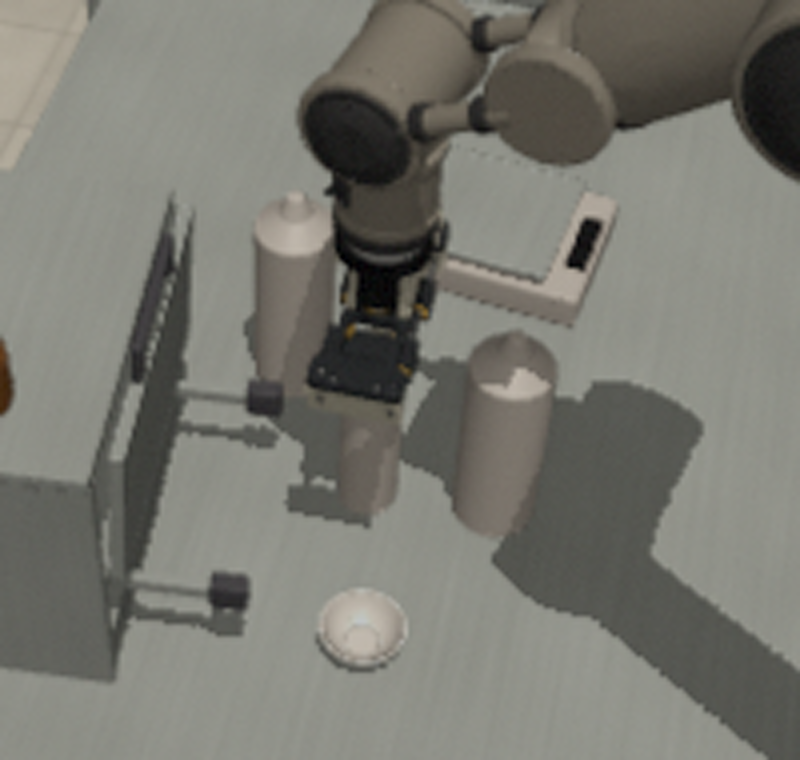

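The bottle still stands, held near its top, but the opening (34 mm) and the 9 N upward force look odd for a 52 mm body. I test with a small lift.

```bash
python3 -m pendant '[[[0,-0.4,0,0,0,0,3],[0,-0.8,0,0,0,0,3],[0,-1.2,0,0,0,0,3],[0,-1.2,0,0,0,0,3],[0,-1.2,0,0,0,0,3]]]' 20; python3 - <<'E'
from h import *
d=cam("scene");N=cloud(d);save(d,"s3.png",(300,160,400,260),6)
q=N.reshape(-1,3);q=q[(q[:,2]<.5)&(np.hypot(q[:,0]-.507,q[:,1]+.041)<.045)]
h=np.histogram(q[:,2],np.arange(0,.17,.005));print(h[0])
w=cam("wrist");save(w,"w3.png",(200,120,440,340),3);print(w["range_z"][150:290:10,320].round(3))
E
```

```text
time: 4.5
tool_pos: [0.5068, -0.041, 0.1154]
tool_rot: [-1.571, 0.0, 0.0]
contact_force: [0.5, 0.6, 0.4]
opening: 0.0299
[82 19  9 18 12  8 17 15 10 11 17 12 11 16 14 14 16 16 11 14 20 17 15 13
 13 14 15  1  0  0  0  0  0]
[0.307 0.31  0.278 0.238 0.211 0.185 0.182 0.178 0.177 0.171 0.166 0.165
 0.186 0.087]
```

View pics/s3.png

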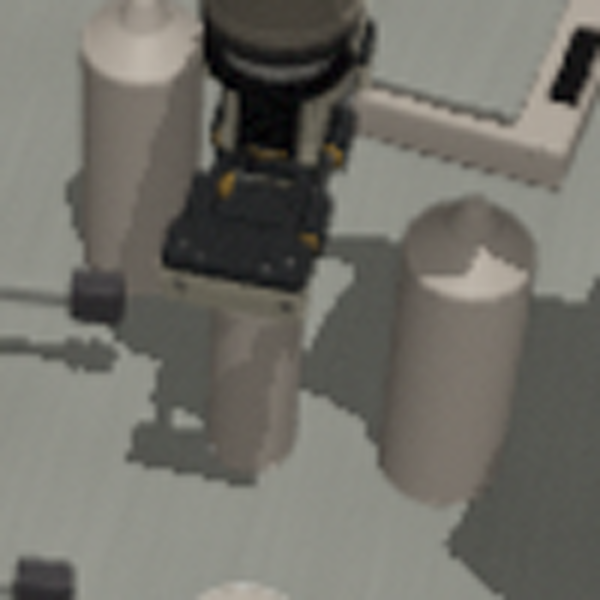

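The bottle stayed down and the fingers slid off above it. I use the wrist depth to locate the pads and bottle relative to each other.

```bash
cat >> h.py <<'E'
def wcloud(d):
    z=d["range_z"]; v,u=np.mgrid[0:z.shape[0],0:z.shape[1]]
    a=(u-d["cx"])/d["fx"];b=(v-d["cy"])/d["fy"];t=np.hypot(a,b)+1e-9
    k=np.tan(np.minimum(t,1.5))/t
    p=np.stack([a*k*z,-b*k*z,-z],-1);T=np.linalg.inv(d["camera_from_world"]);return p@T[:3,:3].T+T[:3,3]
E
python3 - <<'E'
from h import *
d=cam("wrist");W=wcloud(d);print(np.linalg.inv(d["camera_from_world"]).round(3),d["fx"],d["cx"],d["cy"])
for v in range(140,300,12): print(v,[(tuple((W[v,u]*1000).round().astype(int)),int(d["image"][v,u].mean())) for u in (260,280,300,320,340,360,380)])
save(d,"w4.png",(200,120,440,320),3)
E
```

```text
[[ 0.001 -0.958 -0.286  0.43 ]
 [ 1.     0.001 -0.001 -0.042]
 [ 0.001 -0.286  0.958  0.308]
 [ 0.     0.     0.     1.   ]] 309.70691628693146 319.13749717110966 199.82639275400666
140 [((np.int64(459), np.int64(-101), np.int64(0)), 93), ((np.int64(459), np.int64(-81), np.int64(0)), 93), ((np.int64(460), np.int64(-61), np.int64(0)), 154), ((np.int64(460), np.int64(-41), np.int64(-1)), 153), ((np.int64(460), np.int64(-21), np.int64(0)), 154), ((np.int64(459), np.int64(-1), np.int64(1)), 156), ((np.int64(459), np.int64(20), np.int64(0)), 157)]
152 [((np.int64(471), np.int64(-102), np.int64(-1)), 94), ((np.int64(472), np.int64(-81), np.int64(0)), 139), ((np.int64(472), np.int64(-61), np.int64(0)), 158), ((np.int64(472), np.int64(-41), np.int64(0)), 159), ((np.int64(472), np.int64(-21), np.int64(-2)), 159), ((np.int64(472), np.int64(-1), np.int64(0)), 160), ((np.int64(471), np.int64(20), np.int64(1)), 159)]
164 [((np.int64(484), np.int64(-102), np.int64(0)), 94), ((np.int64(484), np.int64(-81), np.int64(0)), 157), ((np.int64(484), np.int64(-61), np.int64(-1)), 158), ((np.int64(483), np.
[... 3597 characters left out ...]
 83), ((np.int64(477), np.int64(-53), np.int64(233)), 51), ((np.int64(478), np.int64(-48), np.int64(232)), 50), ((np.int64(477), np.int64(-42), np.int64(233)), 52), ((np.int64(477), np.int64(-36), np.int64(234)), 51), ((np.int64(478), np.int64(-30), np.int64(232)), 77), ((np.int64(476), np.int64(-25), np.int64(236)), 72)]
296 [((np.int64(479), np.int64(-59), np.int64(237)), 103), ((np.int64(481), np.int64(-53), np.int64(234)), 53), ((np.int64(481), np.int64(-48), np.int64(234)), 53), ((np.int64(481), np.int64(-42), np.int64(233)), 51), ((np.int64(481), np.int64(-36), np.int64(234)), 53), ((np.int64(481), np.int64(-30), np.int64(234)), 85), ((np.int64(479), np.int64(-25), np.int64(238)), 79)]
```

View pics/w4.png

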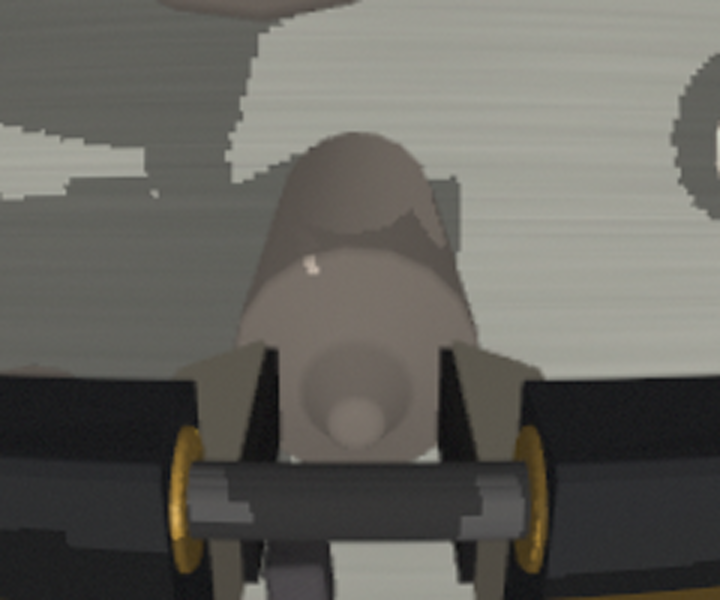

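The numbers put the finger fronts at x≈497, and their lowest visible point near z≈0.15 while the reported TCP is 0.115. I check that offset by scanning the finger edge.

```bash
python3 - <<'E'
from h import *
d=cam("wrist");W=wcloud(d);print(status.observe()["tool_pos"],status.observe()["opening"])
for u in (268,276,284,288,366,372):print(u,[(v,*(int(x) for x in (W[v,u]*1000).round())) for v in range(226,248,2)])
E
```

```text
[ 0.50664829 -0.04098905  0.11525841] 0.029737958616830557
268 [(226, 551, -97, 0), (228, 554, -97, 0), (230, 556, -97, 0), (232, 558, -97, 0), (234, 561, -98, -1), (236, 563, -98, -1), (238, 565, -98, 0), (240, 496, -69, 160), (242, 496, -69, 163), (244, 496, -68, 165), (246, 497, -68, 166)]
276 [(226, 552, -88, -1), (228, 554, -89, -1), (230, 556, -89, -1), (232, 558, -89, 1), (234, 561, -89, -1), (236, 496, -65, 155), (238, 496, -65, 158), (240, 496, -65, 160), (242, 496, -64, 163), (244, 496, -64, 165), (246, 496, -64, 168)]
284 [(226, 498, -63, 135), (228, 499, -63, 136), (230, 500, -63, 136), (232, 501, -63, 137), (234, 497, -62, 150), (236, 496, -61, 154), (238, 497, -61, 156), (240, 496, -60, 161), (242, 496, -60, 162), (244, 496, -60, 165), (246, 496, -60, 167)]
288 [(226, 497, -60, 138), (228, 498, -60, 138), (230, 499, -61, 138), (232, 501, -61, 138), (234, 502, -61, 139), (236, 503, -60, 140), (238, 498, -59, 153), (240, 498, -59, 155), (242, 498, -59, 158), (244, 498, -58, 161), (246, 498, -58, 164)]
366 [(226, 551, 9, 0), (228, 554, 9, -1), (230, 556, 9, -1), (232, 558, 9, 0), (234, 560, 9, 0), (236, 563, 9, 1), (238, 497, -17, 157), (240, 496, -17, 160), (242, 496, -18, 163), (244, 497, -18, 164), (246, 497, -18, 167)]
372 [(226, 551, 15, 2), (228, 554, 16, -1), (230, 556, 16, 0), (232, 558, 15, 1), (234, 561, 16, 1), (236, 563, 16, 0), (238, 565, 16, 0), (240, 496, -14, 160), (242, 496, -15, 163), (244, 497, -15, 165), (246, 497, -15, 167)]
```

The scene view agrees: the finger ends sit about 35 mm above the reported TCP. I open up to see whether the offset depends on the opening.

```bash
python3 -m pendant '[[[0,0,0,0,0,0,9.1],[0,0,0,0,0,0,9.1],[0,0,0,0,0,0,9.1],[0,0,0,0,0,0,9.1],[0,0,0,0,0,0,9.1],[0,0,0,0,0,0,9.1]]]' 20; cat > tip.py <<'E'
from h import *
d=cam("wrist");W=wcloud(d);s=status.observe();p=s["tool_pos"];print(p.round(4),s["opening"])
q=W.reshape(-1,3);u=np.tile(np.arange(640),400)
m=(abs(q[:,0]-p[0])<.014)&(abs(q[:,1]-p[1])<.075)&(q[:,2]>p[2]-.02)&(q[:,2]<p[2]+.06)
for sg in (1,-1):
    w=q[m&(sg*(q[:,1]-p[1])>s["opening"]/2-.003)];print(sg,len(w),w.min(0).round(3),w.max(0).round(3),np.percentile(w[:,2],2).round(3))
E
python3 tip.py
```

```text
time: 5.3
tool_pos: [0.5068, -0.041, 0.1155]
tool_rot: [-1.571, -0.0, 0.0]
contact_force: [0.7, 0.2, 0.1]
opening: 0.0732
[ 0.5068 -0.041   0.1155] 0.07717254639557823
1 707 [ 0.496 -0.005  0.15 ] [0.516 0.012 0.175] 0.152
-1 816 [ 0.495 -0.096  0.15 ] [ 0.517 -0.078  0.175] 0.152
```

The offset is constant: the true fingertips are about 35 mm behind the reported TCP along the tool, and laterally they agree. I correct for it from now on (reported z = wanted tip z − 0.035).

```bash
python3 -m pendant '[[[0,1,0,0,0,0,9.1],[0,2.5,0,0,0,0,9.1],[0,4,0,0,0,0,9.1],[0,4.8,0,0,0,0,9.1],[0,4.8,0,0,0,0,9.1],[0,4.8,0,0,0,0,3.5],[0,4.8,0,0,0,0,3.5],[0,4.8,0,0,0,0,3.5],[0,4.8,0,0,0,0,3.5],[0,4.8,0,0,0,0,3.5],[0,4.8,0,0,0,0,3.5],[0,4.8,0,0,0,0,3.5],[0,4.8,0,0,0,0,3.5]]]' 25; python3 tip.py
```

```text
time: 6.65
tool_pos: [0.507, -0.0412, 0.0677]
tool_rot: [-1.571, -0.001, 0.0]
contact_force: [-0.9, 0.2, 0.9]
opening: 0.0513
[ 0.507  -0.0412  0.0677] 0.051359888112709896
1 642 [ 0.496 -0.018  0.053] [0.504 0.    0.128] 0.087
-1 719 [ 0.495 -0.085  0.051] [ 0.506 -0.064  0.128] 0.071
```

Gripped at 51.3 mm. Lifting and carrying it to the tray.

```bash
python3 -m pendant '[[[0,-2,0,0,0,0,3.5],[0,-4.5,0,0,0,0,3.5],[0,-7,0,0,0,0,3.5],[-0.3,-7,2,0,0,0,3.5],[-0.8,-7,5.5,0,0,0,3.5],[-1.3,-7,9,0,0,0,3.5],[-1.8,-7,12.5,0,0,0,3.5],[-2.3,-7,16,0,0,0,3.5],[-2.8,-7,19.5,0,0,0,3.5],[-3.2,-7,23,0,0,0,3.5],[-3.7,-7,26.5,0,0,0,3.5],[-4.2,-7,30,0,0,0,3.5],[-4.6,-7,33.5,0,0,0,3.5],[-5,-7,36.5,0,0,0,3.5],[-5.3,-7,38.7,0,0,0,3.5],[-5.5,-7,40,0,0,0,3.5],[-5.5,-7,40.1,0,0,0,3.5],[-5.5,-7,40.1,0,0,0,3.5]]]' 25; python3 go.py .452 .36 .072 0; python3 - <<'E'
from h import *
save(cam("scene"),"s5.png",(240,120,500,400),2)
E
```

```text
time: 8.5
tool_pos: [0.4515, 0.3592, 0.137]
tool_rot: [-1.572, 0.001, 0.0]
contact_force: [0.3, -0.1, -3.6]
opening: 0.0515
t 8.5 pos [0.4515 0.3592 0.137 ] F [ 0.3 -0.1 -3.6] open 0.0515
shift cm [0.05 6.5  0.09] rot [ 0.001  0.    -0.001]
```

View pics/s5.png

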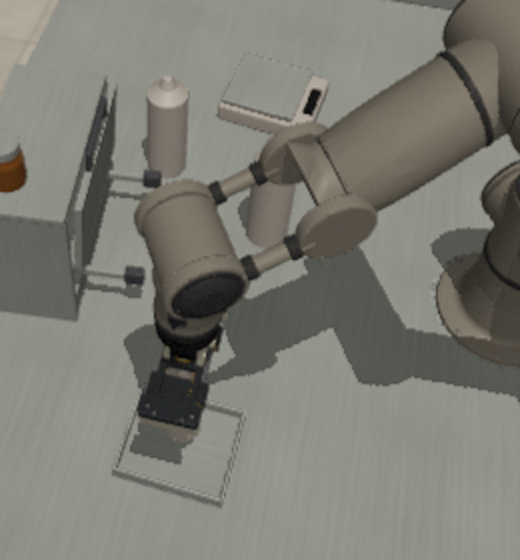

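The bottle hangs upright over the tray (about (170,435) in the crop), and the −3.6 N reading fits its weight. Lowering it 65 mm onto the 4 mm floor.

```bash
python3 -m pendant '[[[0,2,0,0,0,0,3.5],[0,4,0,0,0,0,3.5],[0,5.5,0,0,0,0,3.5],[0,6.1,0,0,0,0,3.5],[0,6.4,0,0,0,0,3.5],[0,6.5,0,0,0,0,3.5],[0,6.5,0,0,0,0,3.5]]]' 25
```

```text
time: 9.25
tool_pos: [0.4523, 0.36, 0.0732]
tool_rot: [-1.57, -0.001, -0.0]
contact_force: [-0.9, -0.0, -4.5]
opening: 0.0512
```

```bash
python3 -m pendant '[[[0,0.1,0,0,0,0,3.5],[0,0.2,0,0,0,0,3.5],[0,0.2,0,0,0,0,3.5]]]' 25; python3 -m pendant '[[[0,0,0,0,0,0,6],[0,0,0,0,0,0,7],[0,0,0,0,0,0,8],[0,0,0,0,0,0,9.1],[0,0,0,0,0,0,9.1],[0,0,0,0,0,0,9.1],[0,-4,0,0,0,0,9.1],[0,-8,0,0,0,0,9.1],[0,-12,0,0,0,0,9.1],[0,-15,0,0,0,0,9.1],[0,-15,0,0,0,0,9.1]]]' 25; python3 - <<'E'
from h import *
d=cam("wrist");W=wcloud(d).reshape(-1,3)
q=W[(np.hypot(W[:,0]-.452,W[:,1]-.36)<.05)&(W[:,2]>.06)&(W[:,2]<.172)]
for z in (.08,.11,.13,.15,.16):
    w=q[abs(q[:,2]-z)<.006];print(z,len(w),w.mean(0).round(3),np.ptp(w,0).round(3))
d=cam("top");T=cloud(d);q=T.reshape(-1,3)
for c in ((.579,.14),(.606,-.058)):
    w=q[(abs(q[:,0]-c[0])<.028)&(abs(q[:,1]-c[1])<.016)&(q[:,2]>.089)&(q[:,2]<.099)];r=cv2.minAreaRect(w[:,:2].astype(np.float32)*1000)
    print(len(w),r,w.min(0).round(3),w.max(0).round(3))
g=cv2.cvtColor(d["image"],cv2.COLOR_RGB2GRAY)
for n,(u,v) in dict(pl=(274,198),pr=(337,191)).items():
    s=g[v-12:v+13,u-10:u+11];print(s[::2,::2]); 
    vv,uu=np.nonzero(s<np.percentile(s,100)*.0+45);print(n,len(vv),uu.mean()+u-10,vv.mean()+v-12,np.ptp(uu),np.ptp(vv),T[int(vv.mean()+v-12),int(uu.mean()+u-10)])
E
```

```text
time: 9.55
tool_pos: [0.4523, 0.3602, 0.0717]
tool_rot: [-1.57, -0.002, 0.0]
contact_force: [-1.2, -0.9, 3.6]
opening: 0.0511
time: 10.65
tool_pos: [0.4537, 0.3612, 0.2256]
tool_rot: [-1.566, -0.008, 0.0]
contact_force: [0.2, -0.1, 0.5]
opening: 0.0908
0.08 60 [0.432 0.358 0.08 ] [0.016 0.046 0.012]
0.11 97 [0.433 0.359 0.11 ] [0.018 0.047 0.012]
0.13 98 [0.432 0.359 0.13 ] [0.017 0.048 0.012]
0.15 915 [0.451 0.359 0.148] [0.038 0.036 0.012]
0.16 293 [0.452 0.359 0.16 ] [0.019 0.016 0.012]
53 ((579.0817260742188, 139.97047424316406), (28.354515075683594, 16.380496978759766), 0.5234987735748291) [0.565 0.132 0.089] [0.593 0.148 0.099]
54 ((603.2872314453125, -57.71949005126953), (15.935384750366211, 29.099712371826172), 89.62136840820312) [ 0.589 -0.066  0.089] [ 0.618 -0.05   0.098]
[[107 106 104 107 121  91 108 108  58  55 107]
 [106 105 105 104 124 104 105 107  56  54 108]
 [106 108 108 107 121  96 108 108  55  58 111]
 [107 106 107 106 124 107 108 106  81  56 109]
 [106 108 107  84  35  34  91 107  81  59  54]
 [108 108 108  76  46  47  46  84  58  60  57]
 [107 108 109  81  47  4
[... 386 characters left out ...]
6]
[[102 101 103  96 116  82  57  92 105 105 105]
 [101 102 103 106 116 112  56  93 107 107 107]
 [102 102 103  94 116 110  56  89 106 104 105]
 [103 102 103  92 119 114  56  56 106 107 105]
 [104 104 105  82  42  39  53  58  91 107 106]
 [104 106 105  55  45  44  49  58  56 106 105]
 [105 105 107  70  48  44  51  60  57 109 108]
 [105 105 106  74  47  45  41  61  56 109 107]
 [105 105 108  74  44  39  46  56  59 108 105]
 [107 107 108 112  65  90 114 111 109 107 108]
 [105 106 106 107 107 107 108 107 107 107 108]
 [104 105 105 105 106 106 107 107 107 106 106]
 [107 108 106 107 107 106 106 107 107 106 106]]
pr 38 336.44736842105266 191.44736842105263 5 9 [ 0.60418826 -0.05917696  0.09614267]
```

The bottle stands upright in the tray at (0.452, 0.359), top at about 0.16. The pulls are at about (0.580, 0.140) and (0.604, −0.058), tops at 0.094 as expected. Next is the left pull.

```bash
python3 go.py .580 .140 .12 .1; python3 go.py .580 .140 .035 .1
```

```text
t 10.75 pos [0.4518 0.36   0.2208] F [ 0.2  0.1 -0.9] open 0.091
shift cm [ 12.81  10.08 -22.01] rot [-0.001 -0.1    0.001]
t 10.75 pos [0.4518 0.36   0.2208] F [ 0.2  0.1 -0.9] open 0.091
shift cm [ 12.8   18.58 -22.01] rot [-0.001 -0.1    0.001]
```

```bash
python3 -m pendant '[[[12.8,0,-22,0,-0.1,0,5],[12.8,0,-22,0,-0.1,0,5],[12.8,0,-22,0,-0.1,0,5],[12.8,0,-22,0,-0.1,0,5],[12.8,0,-22,0,-0.1,0,5],[12.8,0,-22,0,-0.1,0,5],[12.8,0,-22,0,-0.1,0,5],[12.8,4,-22,0,-0.1,0,5],[12.8,8,-22,0,-0.1,0,5],[12.8,11,-22,0,-0.1,0,5],[12.8,11,-22,0,-0.1,0,5]]]' 25; python3 - <<'E'
from h import *
d=cam("wrist");W=wcloud(d);s=status.observe();print(s["tool_pos"])
q=W.reshape(-1,3);m=(q[:,2]>.088)&(q[:,2]<.098)&(q[:,0]<.63)
for c in ((.58,.14),(.604,-.058)):
    w=q[m&(np.hypot(q[:,0]-c[0],q[:,1]-c[1])<.03)]; print(len(w),cv2.minAreaRect(w[:,:2].astype(np.float32)*1000) if len(w) else 0,w.mean(0).round(3))
E
```

```text
time: 11.85
tool_pos: [0.5753, 0.1414, 0.1056]
tool_rot: [-1.57, 0.011, 0.102]
contact_force: [-0.4, 0.4, 0.6]
opening: 0.0499
[0.57746891 0.14145147 0.10860737]
928 ((581.2611694335938, 138.82420349121094), (28.961267471313477, 17.152517318725586), 6.307510852813721) [0.58  0.139 0.094]
421 ((603.2330932617188, -58.59663009643555), (26.26862335205078, 18.547243118286133), 7.815414905548096) [ 0.601 -0.058  0.093]
```

The wrist depth gives the left block at (0.581, 0.139), 29×17 mm, turned 6.3°. Descending and gripping it.

```bash
python3 -m pendant '[[[0.1,3,-0.1,0,0,0,5],[0.1,5.5,-0.1,0,0,0,5],[0.1,7,-0.1,0,0,0,5],[0.1,7.7,-0.1,0,0,0,5],[0.1,7.7,-0.1,0,0,0,1],[0.1,7.7,-0.1,0,0,0,1],[0.1,7.7,-0.1,0,0,0,1],[0.1,7.7,-0.1,0,0,0,1],[0.1,7.7,-0.1,0,0,0,1],[0.1,7.7,-0.1,0,0,0,1]]]' 25
```

```text
time: 12.9
tool_pos: [0.5813, 0.1401, 0.0344]
tool_rot: [-1.569, -0.002, 0.1]
contact_force: [-1.0, 6.0, 3.6]
opening: 0.0182
```

```bash
python3 -m pendant '[[[-0.7,0,0,0,0,0,1],[-2,0,0,0,0,0,1],[-3.3,0,0,0,0,0,1],[-4.6,0,0,0,0,0,1],[-5.9,0,0,0,0,0,1],[-7.2,0,0,0,0,0,1],[-8.5,0,0,0,0,0,1],[-9.2,0,0,0,0,0,1],[-9.6,0,0,0,0,0,1],[-9.9,0,0,0,0,0,1],[-9.9,0,0,0,0,0,1]]]' 25
```

```text
time: 14.0
tool_pos: [0.4884, 0.1315, 0.0346]
tool_rot: [-1.568, -0.013, 0.099]
contact_force: [15.1, 13.5, -12.0]
opening: 0.0182
```

```bash
python3 -m pendant '[[[-0.2,0,0,0,0,0,1],[-0.3,0,0,0,0,0,1],[-0.3,0,0,0,0,0,1]]]' 25
```

```text
time: 14.3
tool_pos: [0.4883, 0.1315, 0.0348]
tool_rot: [-1.568, -0.019, 0.099]
contact_force: [24.6, 14.9, -17.1]
opening: 0.0178
```

The support stopped after 93 mm with the force rising, so it is at its stop (it began about 7 mm out). That puts the hinge near (0.677, 0.050), matching the roof edge.

Releasing it. For the right pull, bottle A stands where the gripper's body would go, so I lean the tool 35° away from A.

```bash
sed -i 's/"xz",\[a\[4\]/"XZ",[a[4]/; s/np.array(a\[:3\])-s/np.array(a[:3])+.035*Rt.apply([0,1,0])-s/' go.py
python3 -m pendant '[[[0.3,0,0,0,0,0,1],[0.3,0,0,0,0,0,1.8],[0.3,0,0,0,0,0,3],[0.3,0,0,0,0,0,4.5],[0.3,0,0,0,0,0,5],[0.3,-3,0,0,0,0,5],[0.3,-7,0,0,0,0,5],[0.3,-11,0,0,0,0,5],[0.3,-14,0,0,0,0,5],[0.3,-14,0,0,0,0,5]]]' 25
python3 - <<'E'
from h import *
from scipy.spatial.transform import Rotation as R
Rt=R.from_euler("xyz",[-np.pi/2,0,.1])*R.from_euler("XZ",[-35,-6],degrees=True)
p=Rt.apply([0,1,0]);print("pointing",p.round(3),"jaw",Rt.apply([0,0,1]).round(3))
c=np.array([.598,-.0585,.079]);
for k in (.014,-.08):print("tip",k,(c+k*p).round(4))
E
python3 go.py .560 .03 .16 .1 -35 -6
```

```text
time: 15.3
tool_pos: [0.4846, 0.1291, 0.1778]
tool_rot: [-1.571, -0.008, 0.1]
contact_force: [0.1, -0.2, 0.4]
opening: 0.0501
pointing [ 0.161 -0.557 -0.815] jaw [-0.082  0.815 -0.574]
tip 0.014 [ 0.6003 -0.0663  0.0676]
tip -0.08 [ 0.5851 -0.0139  0.1442]
t 15.3 pos [0.4846 0.1291 0.1778] F [ 0.1 -0.2  0.4] open 0.0501
shift cm [  6.84   4.69 -12.61] rot [-0.61  -0.034 -0.094]
```

```bash
python3 go.py .585 -.014 .144 .1 -35 -6
```

```text
t 15.3 pos [0.4846 0.1291 0.1778] F [ 0.1 -0.2  0.4] open 0.0501
shift cm [  8.88   6.3  -17.24] rot [-0.61  -0.034 -0.094]
```

```bash
python3 -m pendant '[[[3,0,-6,-0.15,0,-0.02,5],[6,1,-12,-0.3,-0.02,-0.05,5],[8.9,3,-17.2,-0.45,-0.03,-0.07,5],[8.9,6.3,-17.2,-0.61,-0.034,-0.094,5],[8.9,6.3,-17.2,-0.61,-0.034,-0.094,5],[8.9,6.3,-17.2,-0.61,-0.034,-0.094,5],[8.9,6.3,-17.2,-0.61,-0.034,-0.094,5],[8.9,6.3,-17.2,-0.61,-0.034,-0.094,5],[8.9,6.3,-17.2,-0.61,-0.034,-0.094,5]]]' 25; python3 go.py .600 -.066 .0676 .1 -35 -6
python3 - <<'E'
from h import *
from scipy.spatial.transform import Rotation as R
d=cam("wrist");W=wcloud(d).reshape(-1,3);s=status.observe();Rt=R.from_euler("xyz",s["tool_rot"])
q=Rt.inv().apply(W-s["tool_pos"]);m=(abs(q[:,0])<.014)&(abs(q[:,1])<.07)&(abs(q[:,2])<.05)
w=q[m];h=np.histogram(w[:,1],np.arange(-.07,.07,.005));print(list(zip(h[1].round(3),h[0])))
m=(W[:,2]>.088)&(W[:,2]<.098)&(np.hypot(W[:,0]-.604,W[:,1]+.058)<.03);w=W[m];print(len(w),w.mean(0).round(4),cv2.minAreaRect(w[:,:2].astype(np.float32)*1000))
save(d,"w6.png")
E
```

```text
time: 16.2
tool_pos: [0.5887, -0.0329, 0.1121]
tool_rot: [-2.183, -0.081, 0.16]
contact_force: [0.1, -0.2, 0.6]
opening: 0.0504
t 16.2 pos [ 0.5887 -0.0329  0.1121] F [ 0.1 -0.2  0.6] open 0.0504
shift cm [ 0.24  9.16 -0.25] rot [-0.001  0.002 -0.004]
[(np.float64(-0.07), np.int64(340)), (np.float64(-0.065), np.int64(363)), (np.float64(-0.06), np.int64(370)), (np.float64(-0.055), np.int64(371)), (np.float64(-0.05), np.int64(326)), (np.float64(-0.045), np.int64(259)), (np.float64(-0.04), np.int64(174)), (np.float64(-0.035), np.int64(15)), (np.float64(-0.03), np.int64(0)), (np.float64(-0.025), np.int64(0)), (np.float64(-0.02), np.int64(0)), (np.float64(-0.015), np.int64(0)), (np.float64(-0.01), np.int64(0)), (np.float64(-0.005), np.int64(0)), (np.float64(0.0), np.int64(0)), (np.float64(0.005), np.int64(0)), (np.float64(0.01), np.int64(0)), (np.float64(0.015), np.int64(0)), (np.float64(0.02), np.int64(0)), (np.float64(0.025), np.int64(202)), (np.float64(0.03), np.int64(320)), (np.float64(0.035), np.int64(198)), (np.float64(0.04), np.int64(139)), (np.float64(0.045), np.int64(131)), (np.float64(0.05), np.int64(22)), (np.float64(0.055), np.int64(0)), (np.float64(0.06), np.int64(0)), (np.float64(0.065), np.int64(0))]
723 [ 0.6031 -0.0574  0.0928] ((604.7440185546875, -59.002845764160156), (29.96189308166504, 17.681001663208008), 5.206760883331299)
```

View pics/w6.png

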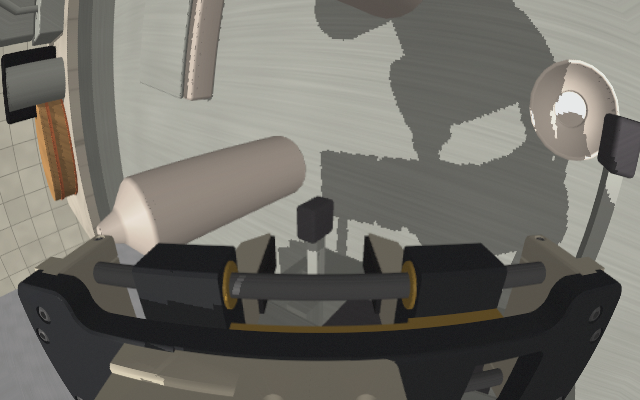

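The offset is again 35 mm along the tool axis. The right pull (315,218) is centred between the fingers (273–365), and bottle A lies clear on the left. Advancing along the tool.

```bash
python3 -m pendant '[[[0.2,3,-0.2,0,0,0,5],[0.2,6,-0.2,0,0,0,5],[0.2,8,-0.2,0,0,0,5],[0.2,9.2,-0.2,0,0,0,5],[0.2,9.2,-0.2,0,0,0,5],[0.2,9.2,-0.2,0,0,0,5]]]' 15;  python3 -m pendant '[[[0,0,0,0,0,0,1],[0,0,0,0,0,0,1],[0,0,0,0,0,0,1],[0,0,0,0,0,0,1],[0,0,0,0,0,0,1],[0,0,0,0,0,0,1]]]' 15; python3 - <<'E'
from h import *
from scipy.spatial.transform import Rotation as R
s=status.observe();Rt=R.from_euler("xyz",s["tool_rot"]);print("11cm along -cab x in tool cm",Rt.inv().apply([-np.cos(.1)*10,-np.sin(.1)*10,0]).round(2))
E
```

```text
time: 16.85
tool_pos: [0.605, -0.0854, 0.0377]
tool_rot: [-2.184, -0.08, 0.16]
contact_force: [0.1, -0.1, 0.5]
opening: 0.05
time: 17.45
tool_pos: [0.6052, -0.0867, 0.0388]
tool_rot: [-2.186, -0.08, 0.16]
contact_force: [-0.6, -5.0, 6.1]
opening: 0.03
11cm along -cab x in tool cm [-9.95 -0.99  0.03]
```

Gripped (30 mm across the tilted block). Pulling along the cabinet's −x.

```bash
python3 -m pendant '[[[-0.7,-0.07,0,0,0,0,1],[-2,-0.2,0,0,0,0,1],[-3.3,-0.33,0,0,0,0,1],[-4.6,-0.46,0,0,0,0,1],[-5.9,-0.59,0,0,0,0,1],[-7.2,-0.72,0,0,0,0,1],[-8.3,-0.83,0,0,0,0,1],[-9,-0.9,0,0,0,0,1],[-9.4,-0.94,0,0,0,0,1],[-9.4,-0.94,0,0,0,0,1]]]' 20;  python3 -m pendant '[[[-0.3,-0.03,0,0,0,0,1],[-0.5,-0.05,0,0,0,0,1],[-0.5,-0.05,0,0,0,0,1]]]' 20
```

```text
time: 18.45
tool_pos: [0.5114, -0.0955, 0.0387]
tool_rot: [-2.185, -0.081, 0.161]
contact_force: [-0.5, -1.0, 7.6]
opening: 0.0293
time: 18.75
tool_pos: [0.5071, -0.0959, 0.0387]
tool_rot: [-2.185, -0.082, 0.161]
contact_force: [1.8, -1.2, 6.3]
opening: 0.0298
```

```bash
python3 -m pendant '[[[-0.3,-0.03,0,0,0,0,1],[-0.5,-0.05,0,0,0,0,1],[-0.7,-0.07,0,0,0,0,1],[-0.7,-0.07,0,0,0,0,1]]]' 20
```

```text
time: 19.15
tool_pos: [0.5067, -0.0955, 0.0392]
tool_rot: [-2.183, -0.091, 0.167]
contact_force: [24.0, -7.6, -7.6]
opening: 0.0299
```

It hit its stop (24 N, no further travel). Easing back, opening, and retreating along the tool.

```bash
python3 -m pendant '[[[0.5,0.05,0,0,0,0,1],[0.5,0.05,0,0,0,0,3],[0.5,0.05,0,0,0,0,4],[0.5,0.05,0,0,0,0,5],[0.5,0.05,0,0,0,0,5],[0.5,0.05,0,0,0,0,5],[0.5,-2.5,0,0,0,0,5],[0.5,-6,0,0,0,0,5],[0.5,-10,0,0,0,0,5],[0.5,-14,0,0,0,0,5],[0.5,-18,0,0,0,0,5],[0.5,-20,0,0,0,0,5],[0.5,-20,0,0,0,0,5]]]' 20; python3 - <<'E'
from h import *
d=cam("top");np.save("top2.npy",cloud(d));save(d,"top2.png")
q=cloud(d).reshape(-1,3);q=q[q[:,2]<.5]
ex,ey=np.array([np.cos(.1),np.sin(.1)]),np.array([-np.sin(.1),np.cos(.1)]);o=np.array([.677,.0495])
X=(q[:,:2]-o)@ex;Y=(q[:,:2]-o)@ey
for s in (1,-1):
    m=(abs(Y-s*.1)<.014)&(X<-.1)&(X>-.23)&(q[:,2]>.085)&(q[:,2]<.1);print(s,m.sum(),X[m].min() if m.any() else 0,X[m].max() if m.any() else 0,Y[m].mean())
m=(q[:,2]>.295)&(q[:,2]<.32)&(X>-.06)&(X<.05)&(abs(Y)<.08);w=np.c_[X,Y,q[:,2]][m];print("handle",len(w),w.mean(0).round(4),w.min(0).round(3),w.max(0).round(3),cv2.minAreaRect(w[:,:2].astype(np.float32)*1000))
m=(q[:,2]>.25)&(q[:,2]<.28)&(X>-.06)&(X<.18)&(abs(Y)<.16);w=np.c_[X,Y][m];print("roof+flap top",cv2.minAreaRect(w.astype(np.float32)*1000))
E
python3 go.py .662 .048 .36 -1.47
```

```text
time: 20.45
tool_pos: [0.4734, 0.0173, 0.2026]
tool_rot: [-2.183, -0.083, 0.162]
contact_force: [0.1, -0.4, -0.6]
opening: 0.0499
1 37 -0.17477844344400342 -0.10356050143980823 0.10001994411560007
-1 82 -0.19674339167257898 -0.104679968048447 -0.09940635003344866
handle 173 [-0.0191 -0.0008  0.3076] [-0.024 -0.059  0.299] [-0.013  0.059  0.313] ((-18.31954002380371, -0.23207473754882812), (118.0795669555664, 10.507977485656738), 89.6130599975586)
roof+flap top ((65.1321029663086, -1.3452911376953125), (302.5408630371094, 175.393310546875), 89.70789337158203)
t 20.5 pos [0.4727 0.0163 0.2009] F [-0.   0.6  0.1] open 0.05
shift cm [20.12 -8.92 -6.16] rot [0.404 1.55  0.555]
```

Both pulls are out. The cabinet frame holds: yaw 0.1, hinge (0.677, 0.0495). The handle bar sits 18 mm in front of the hinge plane at z≈0.304, so the flap already stands tilted by about 0.067 rad.

I'll grip the bar at cabinet y=+30 mm, so the gripper body clears bottle C at the end of the swing.

```bash
python3 go.py .57 .078 .39 -1.47; python3 -m pendant '[[[0,-4,0,0,0,0,4],[0,-8,0,0,0,0,4]]]' 12;python3 go.py .57 .078 .39 -1.47
```

```text
t 20.5 pos [0.4727 0.0163 0.2009] F [-0.   0.6  0.1] open 0.05
shift cm [ 11.79 -14.48  -4.64] rot [0.404 1.55  0.555]
time: 20.7
tool_pos: [0.4589, 0.0593, 0.2644]
tool_rot: [-2.185, -0.073, 0.158]
contact_force: [0.6, -0.3, 0.8]
opening: 0.0408
t 20.7 pos [0.4589 0.0593 0.2644] F [ 0.6 -0.3  0.8] open 0.0408
shift cm [11.89 -6.78 -4.65] rot [0.412 1.549 0.55 ]
```

```bash
python3 -m pendant '[[[3,-2,-1,0.04,0.15,0.055,4],[6,-4,-2,0.08,0.3,0.11,4],[9,-6,-3,0.12,0.45,0.16,4],[11.8,-6.5,-4.6,0.404,1.55,0.555,4],[11.8,-6.5,-4.6,0.404,1.55,0.555,4],[11.8,-6.5,-4.6,0.404,1.55,0.555,4],[11.8,-6.5,-4.6,0.404,1.55,0.555,4],[11.8,-6.5,-4.6,0.404,1.55,0.555,4],[11.8,-6.5,-4.6,0.404,1.55,0.555,4],[11.8,-6.5,-4.6,0.404,1.55,0.555,4],[11.8,-6.5,-4.6,0.404,1.55,0.555,4],[11.8,-6.5,-4.6,0.404,1.55,0.555,4],[11.8,-6.5,-4.6,0.404,1.55,0.555,4],[11.8,-6.5,-4.6,0.404,1.55,0.555,4],[11.8,-6.5,-4.6,0.404,1.55,0.555,4],[11.8,-6.5,-4.6,0.404,1.55,0.555,4],[11.8,-6.5,-4.6,0.404,1.55,0.555,4]]]' 12; python3 go.py .6558 .0776 .292 -1.47; python3 - <<'E'
from h import *
ex,ey=np.array([np.cos(.1),np.sin(.1)]),np.array([-np.sin(.1),np.cos(.1)]);o=np.array([.677,.0495])
for n,f in (("wrist",wcloud),("top",cloud)):
    q=f(cam(n)).reshape(-1,3);q=q[q[:,2]<.5];X=(q[:,:2]-o)@ex;Y=(q[:,:2]-o)@ey
    m=(q[:,2]>.297)&(q[:,2]<.318)&(X>-.06)&(X<.03)&(abs(Y)<.07);w=np.c_[X,Y,q[:,2]][m];print(n,m.sum(),w.mean(0).round(4) if len(w) else "",w.min(0).round(3) if len(w) else "",w.max(0).round(3) if len(w) else "")
    for s in (1,-1):
        m=(abs(Y-s*.1)<.012)&(X<-.1)&(X>-.23)&(q[:,2]>.07)&(q[:,2]<.1);print(s,m.sum(),np.percentile(X[m],[1,99]).round(3) if m.any() else 0)
E
```

```text
time: 22.4
tool_pos: [0.5702, 0.0781, 0.3542]
tool_rot: [-1.573, -0.001, -1.47]
contact_force: [-0.1, -0.2, 0.1]
opening: 0.04
t 22.4 pos [0.5702 0.0781 0.3542] F [-0.1 -0.2  0.1] open 0.04
shift cm [0.9  9.7  8.53] rot [ 0.002 -0.     0.001]
wrist 730 [-0.0179  0.0321  0.3075] [-0.022  0.002  0.297] [-0.012  0.059  0.311]
1 540 [-0.192 -0.102]
-1 320 [-0.162 -0.101]
top 33 [-0.0194 -0.0487  0.3076] [-0.024 -0.059  0.3  ] [-0.014 -0.038  0.312]
1 18 [-0.194 -0.187]
-1 128 [-0.196 -0.105]
```

Both views agree: the bar's X is −0.018 and its top about 0.309. Both pull fronts are at −0.195 (expected −0.195 when fully out). Going over the bar, down, and gripping lightly.

```bash
python3 -m pendant '[[[0.5,0,4,0,0,0,4],[0.9,0,7,0,0,0,4],[0.9,0,8.5,0,0,0,4],[0.9,0,8.5,0,0,0,4],[0.9,3,8.5,0,0,0,4],[0.9,6,8.5,0,0,0,4],[0.9,8.5,8.5,0,0,0,4],[0.9,9.7,8.5,0,0,0,4],[0.9,9.7,8.5,0,0,0,4]]]' 12; python3 -m pendant '[[[0,0,0,0,0,0,2.5],[0,0,0,0,0,0,1.8],[0,0,0,0,0,0,1.2],[0,0,0,0,0,0,0.6],[0,0,0,0,0,0,0.5],[0,0,0,0,0,0,0.5],[0,0,0,0,0,0,0.5]]]' 12
```

```text
time: 23.4
tool_pos: [0.6543, 0.0774, 0.2563]
tool_rot: [-1.575, -0.0, -1.471]
contact_force: [0.1, 0.4, 0.4]
opening: 0.0405
time: 24.1
tool_pos: [0.6557, 0.0773, 0.258]
tool_rot: [-1.571, -0.001, -1.471]
contact_force: [0.2, 0.3, 4.6]
opening: 0.0095
```

Gripped (9.5 mm). Computing the arc about the hinge in tool axes.

```bash
python3 - <<'E'
import numpy as np
f=lambda a:np.array([.12+.185*np.cos(a)-.006*np.sin(a),-(.185*np.sin(a)+.006*np.cos(a))])
for a0,al in ((.067,np.arange(.1,.751,.05)),(.75,np.arange(.8,1.351,.05)),(1.35,np.arange(1.38,1.58,.03))):
    print(a0,[( round(float(a),2),*[float(x) for x in ((f(a)-f(a0))*[-100,100]).round(2)]) for a in al])
E
```

```text
0.067 [(0.1, 0.07, -0.61), (0.15, 0.22, -1.52), (0.2, 0.41, -2.43), (0.25, 0.64, -3.32), (0.3, 0.92, -4.2), (0.35, 1.25, -5.07), (0.4, 1.61, -5.92), (0.45, 2.02, -6.75), (0.5, 2.47, -7.56), (0.55, 2.96, -8.34), (0.6, 3.49, -9.1), (0.65, 4.05, -9.84), (0.7, 4.66, -10.54), (0.75, 5.29, -11.21)]
0.75 [(0.8, 0.67, -0.64), (0.85, 1.37, -1.25), (0.9, 2.1, -1.82), (0.95, 2.85, -2.35), (1.0, 3.64, -2.84), (1.05, 4.44, -3.3), (1.1, 5.27, -3.71), (1.15, 6.12, -4.08), (1.2, 6.98, -4.41), (1.25, 7.86, -4.7), (1.3, 8.76, -4.94), (1.35, 9.66, -5.13)]
1.35 [(1.38, 0.55, -0.1), (1.41, 1.1, -0.18), (1.44, 1.65, -0.24), (1.47, 2.2, -0.28), (1.5, 2.76, -0.31), (1.53, 3.31, -0.33), (1.56, 3.87, -0.32)]
```

```bash
python3 -m pendant '[[[0,0.07,-0.61,0,0,0,0.5],[0,0.22,-1.52,0,0,0,0.5],[0,0.41,-2.43,0,0,0,0.5],[0,0.64,-3.32,0,0,0,0.5],[0,0.92,-4.2,0,0,0,0.5],[0,1.25,-5.07,0,0,0,0.5],[0,1.61,-5.92,0,0,0,0.5],[0,2.02,-6.75,0,0,0,0.5],[0,2.47,-7.56,0,0,0,0.5],[0,2.96,-8.34,0,0,0,0.5],[0,3.49,-9.1,0,0,0,0.5],[0,4.05,-9.84,0,0,0,0.5],[0,4.66,-10.54,0,0,0,0.5],[0,5.29,-11.21,0,0,0,0.5],[0,5.29,-11.21,0,0,0,0.5]]]' 15; python3 - <<'E'
from h import *
ex,ey=np.array([np.cos(.1),np.sin(.1)]),np.array([-np.sin(.1),np.cos(.1)]);o=np.array([.677,.0495]);s=status.observe()
p=s["tool_pos"];print("tool X",(p[:2]-o)@ex,"tip z",p[2]+.035)
q=wcloud(cam("wrist")).reshape(-1,3);X=(q[:,:2]-o)@ex;Y=(q[:,:2]-o)@ey
m=(Y<.015)&(Y>-.05)&(X<.0)&(X>-.2)&(q[:,2]>.12)&(q[:,2]<.3);w=np.c_[X,q[:,2]][m];print(m.sum(),np.polyfit(w[:,0],w[:,1],1))
m2=m&(X<-.115);w=np.c_[X,q[:,2]][m2];print("bar",len(w),w.mean(0) if len(w) else "",w.min(0) if len(w) else "",w.max(0) if len(w) else "")
E
```

```text
time: 25.6
tool_pos: [0.5422, 0.0666, 0.2034]
tool_rot: [-1.576, 0.001, -1.471]
contact_force: [-0.7, 2.5, -2.2]
opening: 0.0094
tool X -0.13242215468074478 tip z 0.23838080363154493
1513 [-1.00197906  0.12116047]
bar 449 [-0.13210548  0.25323221] [-0.13722445  0.24933882] [-0.12709675  0.25577162]
```

The bar is where it should be (X −0.132, axis z≈0.250, flap near 0.76 rad) and still held. Continuing.

```bash
python3 -m pendant '[[[0,0.67,-0.64,0,0,0,0.5],[0,1.37,-1.25,0,0,0,0.5],[0,2.1,-1.82,0,0,0,0.5],[0,2.85,-2.35,0,0,0,0.5],[0,3.64,-2.84,0,0,0,0.5],[0,4.44,-3.3,0,0,0,0.5],[0,5.27,-3.71,0,0,0,0.5],[0,6.12,-4.08,0,0,0,0.5],[0,6.98,-4.41,0,0,0,0.5],[0,7.86,-4.7,0,0,0,0.5],[0,8.76,-4.94,0,0,0,0.5],[0,9.66,-5.13,0,0,0,0.5],[0,9.66,-5.13,0,0,0,0.5]]]' 15; python3 - <<'E'
from h import *
ex,ey=np.array([np.cos(.1),np.sin(.1)]),np.array([-np.sin(.1),np.cos(.1)]);o=np.array([.677,.0495]);s=status.observe()
p=s["tool_pos"];print("tool X",(p[:2]-o)@ex,"tip z",p[2]+.035)
q=wcloud(cam("wrist")).reshape(-1,3);X=(q[:,:2]-o)@ex;Y=(q[:,:2]-o)@ey
m=(abs(Y)<.06)&(X<-.17)&(X>-.21)&(q[:,2]>.13)&(q[:,2]<.19)&((Y<.015));w=np.c_[X,Y,q[:,2]][m];print("bar",len(w),w.mean(0) if len(w) else "",w.min(0) if len(w) else "",w.max(0) if len(w) else "")
E
```

```text
time: 26.95
tool_pos: [0.4924, 0.0613, 0.1069]
tool_rot: [-1.572, 0.0, -1.471]
contact_force: [1.8, 5.3, -2.6]
opening: 0.0092
tool X -0.18245519130921253 tip z 0.14187924746760674
bar 449 [-0.18236277 -0.00477647  0.15518196] [-0.18752812 -0.01642047  0.15102825] [-0.17727793  0.0052951   0.15810517]
```

On track (bar axis 0.1545). Now the last stretch, slowly, down to just above level.

```bash
python3 -m pendant '[[[0,0.55,-0.1,0,0,0,0.5],[0,1.1,-0.18,0,0,0,0.5],[0,1.65,-0.24,0,0,0,0.5],[0,2.2,-0.28,0,0,0,0.5],[0,2.76,-0.31,0,0,0,0.5],[0,3.2,-0.33,0,0,0,0.5],[0,3.5,-0.32,0,0,0,0.5],[0,3.7,-0.32,0,0,0,0.5],[0,3.8,-0.32,0,0,0,0.5],[0,3.8,-0.32,0,0,0,0.5]]]' 15;  python3 -m pendant '[[[0,0.1,0,0,0,0,0.5],[0,0.2,0,0,0,0,0.5],[0,0.25,0,0,0,0,0.5],[0,0.25,0,0,0,0,0.5]]]' 15
```

```text
time: 28.0
tool_pos: [0.49, 0.0611, 0.0701]
tool_rot: [-1.571, 0.0, -1.471]
contact_force: [1.0, 5.6, 0.6]
opening: 0.0094
time: 28.4
tool_pos: [0.4901, 0.061, 0.0696]
tool_rot: [-1.569, -0.0, -1.471]
contact_force: [-5.5, 5.1, 17.8]
opening: 0.0092
```

Contact: +17.8 N with no further descent, so the flap lies on the supports. I ease off, check level with the depth, then open a little.

```bash
python3 -m pendant '[[[0,-0.15,0,0,0,0,0.5],[0,-0.2,0,0,0,0,0.5],[0,-0.2,0,0,0,0,0.5]]]' 15; python3 - <<'E'
from h import *
ex,ey=np.array([np.cos(.1),np.sin(.1)]),np.array([-np.sin(.1),np.cos(.1)]);o=np.array([.677,.0495])
for n,f in (("wrist",wcloud),("top",cloud)):
    q=f(cam(n)).reshape(-1,3);X=(q[:,:2]-o)@ex;Y=(q[:,:2]-o)@ey
    m=(abs(Y)<.12)&(X<-.02)&(X>-.145)&(q[:,2]>.1)&(q[:,2]<.14)
    if m.sum()>50: print(n,m.sum(),np.linalg.lstsq(np.c_[X,Y,np.ones(len(X))][m],q[m,2],rcond=None)[0].round(4))
E
```

```text
time: 28.7
tool_pos: [0.49, 0.061, 0.0699]
tool_rot: [-1.57, -0.0, -1.471]
contact_force: [-0.1, 6.4, 2.5]
opening: 0.0092
wrist 31356 [-0.0002  0.001   0.1198]
top 2357 [ 1.000e-03 -1.000e-04  1.198e-01]
```

The flap is level: slope under 0.001, surface at 0.1198 (expected 0.120). Opening to 18 mm and rising straight up.

```bash
python3 -m pendant '[[[0,0,0,0,0,0,1.2],[0,0,0,0,0,0,1.5],[0,0,0,0,0,0,1.8],[0,0,0,0,0,0,1.8],[0,0,0,0,0,0,1.8]]]' 15; python3 -m pendant '[[[0,-0.8,0,0,0,0,1.8],[0,-2,0,0,0,0,1.8],[0,-5,0,0,0,0,1.8],[0,-9,0,0,0,0,1.8],[0,-13,0,0,0,0,1.8],[0,-17,0,0,0,0,1.8],[0,-20,0,0,0,0,1.8],[0,-20,0,0,0,0,1.8]]]' 15; python3 - <<'E'
from h import *
ex,ey=np.array([np.cos(.1),np.sin(.1)]),np.array([-np.sin(.1),np.cos(.1)]);o=np.array([.677,.0495])
for n,f in (("wrist",wcloud),("top",cloud)):
    d=cam(n);q=f(d).reshape(-1,3);X=(q[:,:2]-o)@ex;Y=(q[:,:2]-o)@ey
    m=(abs(Y)<.12)&(X<-.02)&(X>-.145)&(q[:,2]>.1)&(q[:,2]<.14)
    print(n,m.sum(),np.linalg.lstsq(np.c_[X,Y,np.ones(len(X))][m],q[m,2],rcond=None)[0].round(4))
    if n=="top":
        T=q.reshape(400,640,3);T0=np.load("top0.npy")
        for k,(u0,v0,u1,v1,z0,z1) in dict(dish=(268,215,300,247,.012,.035),scale=(398,210,458,278,.03,.07),jar=(250,105,280,140,.32,.36)).items():
            for A in (T0,T):
                w=A[v0:v1,u0:u1].reshape(-1,3);w=w[(w[:,2]>z0)&(w[:,2]<z1)];print(k,len(w),w.mean(0).round(3))
        w=T[200:280,180:240].reshape(-1,3);w=w[(w[:,2]>.12)&(w[:,2]<.2)];print("bottle",w.mean(0).round(3),w[:,2].max())
save(cam("scene"),"s9.png",(200,100,520,400),2)
E
```

```text
time: 29.3
tool_pos: [0.4894, 0.0604, 0.0696]
tool_rot: [-1.573, -0.001, -1.471]
contact_force: [1.1, 0.9, -1.3]
opening: 0.0182
time: 30.1
tool_pos: [0.4917, 0.0607, 0.2747]
tool_rot: [-1.563, -0.002, -1.471]
contact_force: [-0.3, 0.5, -0.2]
opening: 0.018
wrist 14321 [-0.0002  0.0009  0.1198]
top 1708 [-0.0046  0.0007  0.1193]
dish 192 [0.477 0.113 0.02 ]
dish 0 [nan nan nan]
scale 2590 [ 0.44  -0.357  0.05 ]
scale 2590 [ 0.44  -0.357  0.05 ]
jar 313 [0.761 0.144 0.343]
jar 312 [0.761 0.144 0.343]
bottle [0.452 0.355 0.144] 0.16951887854867898<stdin>:11: RuntimeWarning: Mean of empty slice.
  ret = um.true_divide(
```

View pics/s9.png

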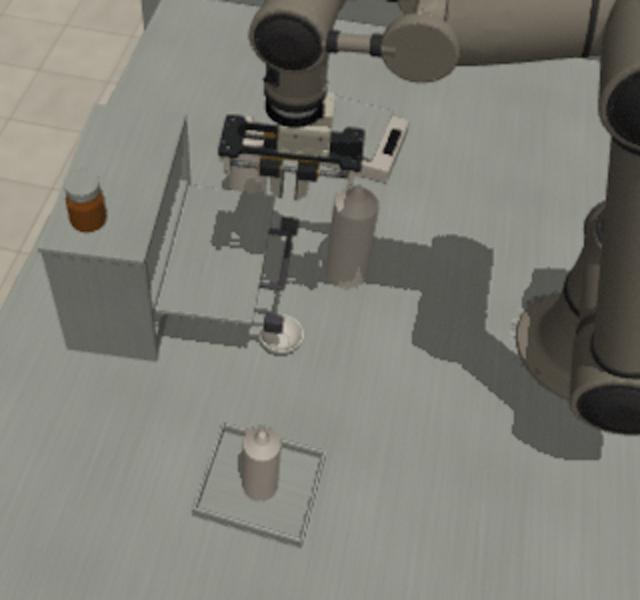

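The view shows the flap level (160–280, 190–320) with the pulls at (290,225) and (273,322). The bottle is upright in the tray at (262,465), the dish is in place at (282,335), and the gripper is clear above. Handing in.

```bash
python3 -c "
from cell import robot,status
print(status.observe()['contact_force'].round(1));print(robot.hand_in())"
```

```text
[-0.5  0.1 -0.5]
the job is handed in; nothing more can be done
None
```

The job is done and handed in, using about 30 s of the 72 s. The bottle stands in the tray, both supports are out, and the flap lies level on them with the gripper clear above.

**What I did, in order**
- **Bottle:** I stood the 160 mm bottle upright in the tray.
- **Supports:** I pulled the left support, then the right, each until it stopped moving and the force rose to about 24 N.
- **Flap:** I held the flap's handle all the way down and laid it on the supports, with a brief 17.8 N press at contact. I eased off before letting go.

**Last checks**
- **Flap:** its surface is at 0.1198 m (0.120 m expected). The slope is under 0.001 in the wrist view and about 0.005 in the top view.
- **Supports:** both pull fronts measured 195 mm in front of the hinge, which is fully out.
- **Bottle:** upright in the tray near (0.452, 0.36).
- **Scale and jar:** not moved.
- **Dish:** the top camera could not see it at the end because something hid it. It looks in place in the scene picture, but I did not measure it.

**What went wrong or disagreed**
- **First grasp:** my first grip slid off the bottle's shoulder. It stayed standing and did not move.
- **Fingertip position:** the cause was that the real fingertips sit about 35 mm short of the reported TCP along the tool. I measured this upright and tilted and corrected for it.
- **Starting state:** the left support was already about 7 mm out. The flap was already tilted about 0.07 rad.

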